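Clock a bent blower shaft on bench centres

ROBOT

A 7-joint arm with a two-finger parallel gripper is mounted at the origin on the work surface. World frame = base frame: x ahead of the robot, y to its left, z up, the work surface at z = 0. Lengths are in m, angles in rad, forces in N, time in s.
With the tool pointing down it reaches from about 0.4 to 0.85 m from the base axis. Payload 10.4 kg.
Tool frame: the origin (TCP) lies at the centre of the arm's flange, where the gripper is bolted on; the fingertips stand 182 mm ahead of it and the grasp point (between the pads) lies 164 mm ahead of it; z points along the fingers, y is the direction in which the jaws open and shut (so a half turn about z gives the same grasp; the last joint's range is limited). The gripper opens to 87 mm and grips with 3 to 60 N. Pads are 19 mm wide; open, the fingers measure 117 mm over their backs; the gripper's body (75 mm by 190 mm) begins 51 mm behind the grasp point.
Start: joints at [1.309, 0.332, -0.065, 1.46, 0.022, 1.35, -0.088], TCP at [0.148, -0.607, 0.405] pointing down, gripper open.
Joint ranges: [-2.6, 2.6], [-0.5, 2.12], [-1.47, 1.34], [0.16, 2.42], [-1.27, 4.41], [0.06, 2.06], [-2.6, 2.6]. Speed limits (rad/s): [2.22, 2.22, 2.79, 2.79, 3.14, 3.14, 3.14].

INTERFACE

Orientations are given as a rotation vector (axis times angle).
In Python, from workcell import state, capture, camera_params, close_job gives the robot as it stands. The module is installed in compiled form; this text tells all that it offers.
- The arm moves only by the shell command python3 -m crank 'ROWS' [FORCE]. ROWS is JSON, one flat list of numbers, 7 for each row, row after row: the shift along the tool's x, y, z in m, then the turn, a rotation vector about the tool's x, y, z in degrees, then the opening, from 0 (shut) to 1 (fully open). A call has 1 to 8 rows; each row is the pose to reach, as a shift and turn from the pose commanded when the call began, along the tool's axes at that moment; what a row does not reach only later rows make up. A row lasts 1/12 s, in which the tool goes at most 41.7 mm and 7.16 degrees, less where a joint would pass 70% of its speed; a pose out of reach is approached as far as the arm can. A call with a gripper value outside its range is refused whole. The fingers move at their own pace and stop on an object; FORCE is the grip in N (left out, the last holds). Time passes only in rows, so rows that repeat a pose let the fingers close. It gives the time, the measured TCP pose, the force and the opening at its end, in the units of the state.
- state(): the state, without advancing time (a new reading comes with each control period).
- capture(name): name is "scene" or "top" or "wrist"; returns the picture (400x640x3 uint8, blue, green, red); there is no depth.
- camera_params(name): a dict with "fx", "fy", "cx", "cy" (pixels), "k1" (the pictures are not rectified: a ray, as slopes to the right and down, at radius r is drawn at 1 + k1 r^2 times it, then the intrinsics apply), "pose" (4x4, takes a point from camera to world coordinates); the wrist camera has in their place "tool_from_camera" (4x4, takes a point from camera to tool coordinates, whose origin is the TCP and whose axes are the flange's). Camera axes: x right, y down, z forward; pixel columns grow to the right and rows downward; lengths in m; the calibration is good to about 2 mm. A picture is of the moment at which its call begins: read the wrist's pose just before it. camera_params takes no time and is no camera call.
- close_job(): hands the job in, once; it reports no verdict.
The state is a dict: "time_s": time; "joint_positions": joint angles; "qd": joint speeds; "joint_torque": joint torques, N m; "ee_pos": TCP position; "orientation": TCP orientation; "wrist_force": force on the tool from outside, world axes, zero at the start; "ft_torque": the same for the moment, N m; "width": finger opening in m.
Only numpy, scipy, OpenCV 4.12 (cv2) and the standard library are available. Lean on these libraries where they do the work, as an engineer would, in place of code of your own. Each camera call takes 0.05 s, during which the arm holds its last target. There are 200 camera calls.

TASK

This bent blower shaft sits between bench centres and needs its high spot found. Lower the dial indicator by its black knob until the plunger is pressed about half way in, then turn the shaft gently by its pulley, watching the plunger go down to the low spot and come up again, without ever driving the plunger to its end stop. Leave the shaft standing with its high spot straight up under the plunger, the plunger resting on it, and leave the wrench, bearing and can where they are.

Things in the scene. Friction and masses are not known exactly. Their poses are not given: they have to be found in the camera images.
- fixture: Bench centres, fixed: grey bed 150 x 540 mm, 31 mm high, with a blue headstock at its +y end and a blue tailstock at its -y end holding the shaft level between points. Origin: on the bench under the middle of the bed. y runs along the shaft, x level across it (away from the robot), z up. A 20 mm steel post stands 55 mm to the -x side of the shaft's middle; its top is 250 mm above the bench.
- rotor: Aluminium V-pulley, 120 mm across and 22 mm wide, flat sides, hub 34 mm across standing 11 mm proud each side; turns with the shaft, +y end. Origin: pulley centre on the turning axis, at (0, 150, 115) mm in the fixture's frame. y along the shaft, z towards the yellow mark on the rim. Turns freely either way, takes 0.07 N m, stays where left. Headstock 56 mm from its side. Keep its load (all finger forces summed) under 60 N.
- knob (a point): Centre of the upright black knob (22 mm across, 28 mm tall) on top of the dial indicator; the dial's rim is 27 mm below this point. Straight above the plunger. Pushed down it slides the whole indicator on its post, 45 mm travel in all; friction holds it where it is left: about 5 N moves it down, 11 N up.
- plunger_tip (a point): Ball tip of the indicator's plunger, right above the turning axis at the middle of the shaft (14 mm steel bar). It starts 6 to 23 mm clear of the shaft. The bar is bowed: at the tip its top rises and falls 5 mm in all in one turn, once up and once down. Which way it is bent relative to the yellow mark is not known.
- plunger (a joint): How far the sprung plunger is pushed up into the indicator, m: 0 fully out (not touching), 0.016 at its end stop; half way is 0.008. Spring: 0.9 N at 0, 1.5 N at the stop. It grows as the shaft under it rises or the indicator is lowered.
- needle (a joint): Red needle of the white dial (56 mm, facing +x of the fixture), geared to the plunger, rad: 0 points straight down with the plunger out, and it turns 0.3125 rad (one tick) for each mm the plunger is pushed in, clockwise as seen facing the dial; 2.5 rad is half way in, 5 rad the end stop.
- wrench: Steel wrench lying on the bench on the robot's side of the fixture; bystander. Origin on the bench beneath it.
- bearing: Steel bearing ring, 52 mm across, 15 mm high, flat on the bench beyond the fixture; bystander. Origin under its centre.
- can: Yellow-banded can, 66 mm across, 130 mm tall, standing off the tailstock end; bystander. Origin under its centre.

How it is judged:
By the outcome, as a careful person would: the job done as asked, in the order asked, and still so for the second after the job is handed in, with the robot touching nothing.
It also fails if it takes over 72 s, if anything falls off the work surface, if the arm or the gripper's body presses on something with over 40 N, if the wrist force passes 120 N, or if a joint passes its speed limit or range.

## Working session

There is one attempt and no reset: what is moved stays moved. The work goes in short steps, Python scripts to look and compute and a shell command to move; the robot and the scene stay as the last step left them, time stands still between calls to the robot, and variables do not carry over. Pictures are saved under pics/ and viewed, about 8 in all and at most 12, crops included, and the job is handed in when it is done.

```bash
mkdir -p pics
python3 - <<'E'
from workcell import *
import cv2,numpy as np
print(state())
a=capture("scene");b=capture("top")
cv2.imwrite("pics/scene.png",a);cv2.imwrite("pics/top.png",b)
for n in("scene","top","wrist"):print(n,camera_params(n))
E
```

```text
{'time_s': 0.0, 'joint_positions': array([ 1.3093826 ,  0.33288139, -0.06469943,  1.46091633,  0.02163069,
        1.34988578, -0.0884731 ]), 'qd': array([ 1.38199093e-03, -7.36102555e-04, -1.54726491e-04,  7.75193578e-04,
        6.13214278e-04,  4.26359022e-05, -6.45531909e-04]), 'joint_torque': array([-1.22454596e-03, -6.23246956e+01,  2.43798725e-02, -3.89892304e+01,
       -6.14217971e-02,  3.96944617e-02,  1.06427783e-04]), 'ee_pos': array([ 0.14781716, -0.60714719,  0.40395975]), 'orientation': array([-3.11785227e+00, -3.74157212e-01,  4.05427768e-04]), 'wrist_force': array([ 0.08541859, -0.00221607, -0.12040221]), 'ft_torque': array([-0.00507132, -0.04452512, -0.00991453]), 'width': 0.08696840758671653}
scene {'fx': 512.4126038206643, 'fy': 512.4126038206643, 'cx': 321.7642110035866, 'cy': 204.61710873722012, 'k1': -0.1236921415876494, 'pose': array([[-0.17296058,  0.58982406, -0.78879162,  1.47297998],
       [ 0.98492057,  0.10684024, -0.13607585,  0.05724973],
       [ 0.00401388, -0.80043285, -0.599409  ,  0.90148556],
       [ 0.        ,  0.        ,  0.        ,  1.   
[... 199 characters left out ...]
38,  0.47446929],
       [-0.99975619,  0.02084658,  0.00727811, -0.10829525],
       [-0.00934468, -0.10081715, -0.99486108,  1.00527005],
       [ 0.        ,  0.        ,  0.        ,  1.        ]])}
wrist {'fx': 285.7093895587283, 'fy': 285.7093895587283, 'cx': 315.910167912786, 'cy': 197.00443706903602, 'k1': -0.034734079087298704, 'tool_from_camera': array([[-9.85088028e-04, -9.57324840e-01, -2.89012423e-01,
         7.94133100e-02],
       [ 9.99999459e-01, -8.46317372e-04, -6.05118805e-04,
        -1.95294906e-04],
       [ 3.34699029e-04, -2.89012863e-01,  9.57325155e-01,
         2.05245879e-02],
       [ 0.00000000e+00,  0.00000000e+00,  0.00000000e+00,
         1.00000000e+00]])}
```

View pics/scene.png

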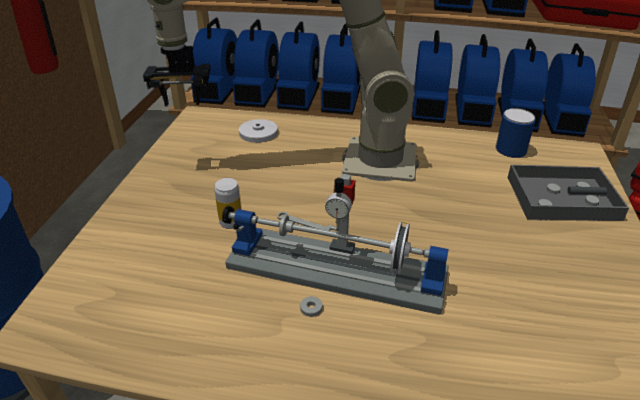

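View pics/top.png

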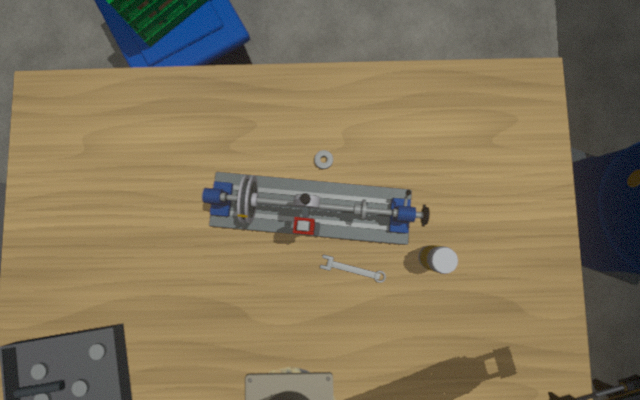

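The scene view shows the dial at about (338,206), knob (340,186) and pulley (401,248). In the top view the bed corners are near (216,172), (411,188), (409,243), (210,226), with the knob at (305,199) and the pulley at (243,200).

```bash
cat > h.py <<'E'
import numpy as np,cv2
from workcell import *
from scipy.spatial.transform import Rotation as R
def pose(n,st=None):
    p=camera_params(n)
    if n!="wrist":return p,p["pose"]
    st=st or state();T=np.eye(4);T[:3,:3]=R.from_rotvec(st["orientation"]).as_matrix();T[:3,3]=st["ee_pos"]
    return p,T@p["tool_from_camera"]
def ray(n,uv,st=None):
    p,T=pose(n,st);K=np.array([[p["fx"],0,p["cx"]],[0,p["fy"],p["cy"]],[0,0,1]])
    x=cv2.undistortPoints(np.array([[uv]],float),K,np.array([p["k1"],0,0,0.]))[0,0]
    return T[:3,3],T[:3,:3]@[x[0],x[1],1]
def onz(n,uv,z,st=None):
    o,d=ray(n,uv,st);return o+d*(z-o[2])/d[2]
def two(*rs):
    A=0;b=0
    for o,d in rs:
        d=d/np.linalg.norm(d);P=np.eye(3)-np.outer(d,d);A=A+P;b=b+P@o
    return np.linalg.solve(A,b)
def proj(n,X,st=None):
    p,T=pose(n,st);c=np.linalg.inv(T)@np.append(X,1);x=c[:2]/c[2];x=x*(1+p["k1"]*(x@x))
    return np.array([p["fx"]*x[0]+p["cx"],p["fy"]*x[1]+p["cy"]])
E
python3 - <<'E'
from h import *
b=cv2.imread("pics/top.png");a=cv2.imread("pics/scene.png")
# bed: low saturation in ROI
hsv=cv2.cvtColor(b,cv2.COLOR_BGR2HSV)
m=((hsv[...,1]<60)).astype(np.uint8);roi=np.zeros_like(m);roi[165:250,200:420]=1;m*=roi
m=cv2.morphologyEx(m,cv2.MORPH_CLOSE,np.ones((9,9)));m=cv2.morphologyEx(m,cv2.MORPH_OPEN,np.ones((15,15)))
c=max(cv2.findContours(m,0,2)[0],key=cv2.contourArea)
print("rect",cv2.boxPoints(cv2.minAreaRect(c)))
P=np.array([onz("top",q,.031) for q in cv2.boxPoints(cv2.minAreaRect(c))])
print(P.round(4),[np.linalg.norm(P[i]-P[i-1]).round(3) for i in range(4)])
Q=np.array([onz("top",q,.031) for q in [(216,172),(411,188),(409,243),(210,226)]]);print(Q.round(4),Q.mean(0),[np.linalg.norm(Q[i]-Q[i-1]).round(3) for i in range(4)])
print("knob",two(ray("top",(305,199)),ray("scene",(340,186))))
for n,im,(u0,u1,v0,v1) in(("scene",a,(200,460,160,310)),("top",b,(195,440,165,250))):
    big=cv2.resize(im[v0:v1,u0:u1],None,fx=3,fy=3,interpolation=2);cv2.imwrite(f"pics/{n}z.png",big)
x=cv2.imread("pics/scenez.png");y=cv2.imread("pics/topz.png")
x=cv2.copyMakeBorder(x[:330],0,0,0,max(0,y.shape[1]-x.shape[1]),0);y=cv2.copyMakeBorder(y,0,0,0,x.shape[1]-y.shape[1],0)
cv2.imwrite("pics/z.png",np.vstack([x,y]))
E
```

```text
rect [[225.73767 227.88525]
 [230.75409 172.70493]
 [411.44263 189.13116]
 [406.4262  244.3115 ]]
[[ 0.4997  0.1607  0.031 ]
 [ 0.6492  0.148   0.031 ]
 [ 0.5938 -0.3404  0.031 ]
 [ 0.4465 -0.3205  0.031 ]] [np.float64(0.484), np.float64(0.15), np.float64(0.492), np.float64(0.149)]
[[ 0.652   0.1883  0.031 ]
 [ 0.5969 -0.3393  0.031 ]
 [ 0.4498 -0.3275  0.031 ]
 [ 0.5056  0.2031  0.031 ]] [ 0.55109027 -0.06886026  0.031     ] [np.float64(0.147), np.float64(0.531), np.float64(0.148), np.float64(0.534)]
knob [ 0.54991109 -0.06360293  0.25646927]
```

View pics/z.png

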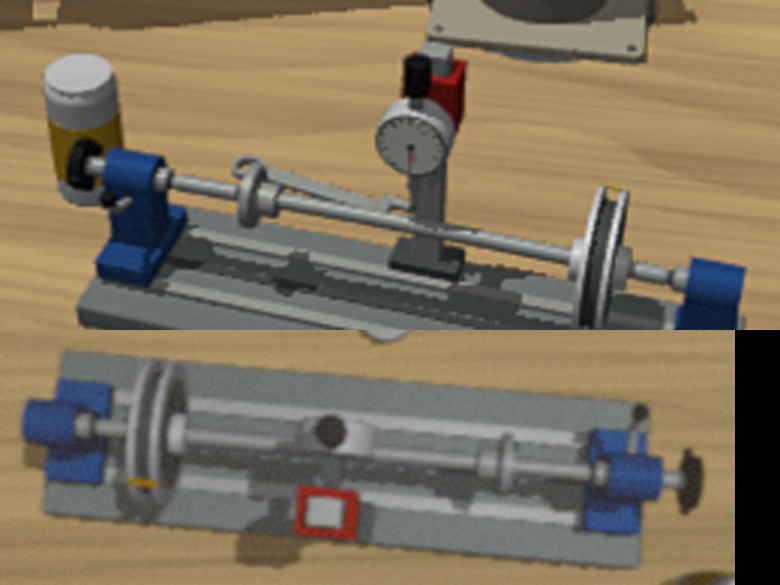

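Run:
```python
from h import *
K=two(ray("top",(305.3,199)),ray("scene",(339.2,185.3)));print("knob",K,proj("top",K),proj("scene",K))
A=onz("top",(217,196),.135);B=onz("top",(407.3,213.5),.135);print(A,B,np.degrees(np.arctan2(A[0]-B[0],A[1]-B[1])))
# pulley rims top: crop x 130..187, y 362..500ish
s=state();Rm=R.from_rotvec(s["orientation"]).as_matrix()
yaw=np.degrees(np.arctan2(Rm[1,0],Rm[0,0]));print("tool yaw",yaw)
for o in [(.55,-.065)]:
    print("shift tool", Rm.T@(np.array([*o,.50])-s["ee_pos"]))
ang=np.radians(6);ey=np.array([np.sin(ang),np.cos(ang),0]);O=np.array([.551,-.066,0])
for z in(.175,.115):
  C=O+.15*ey+[0,0,z];print("pulley",C,proj("top",C),proj("scene",C))
```

```text
knob [ 0.54981218 -0.06487478  0.25813634] [304.50257809 199.13909672] [338.44298476 185.3145204 ]
[0.57427775 0.15366138 0.135     ] [ 0.5225666  -0.30310627  0.135     ] 6.4590157372279196
tool yaw 13.684958051941317
shift tool [ 0.51899488 -0.43172871 -0.09543084]
pulley [0.56667927 0.08317828 0.175     ] [242.27746822 196.76870152] [401.65054047 226.75811189]
pulley [0.56667927 0.08317828 0.115     ] [247.86623214 199.33790796] [399.08460489 246.80530143]
```

```bash
python3 -m crank '[0.26,-0.216,-0.095,0,0,20,0, 0.26,-0.216,-0.095,0,0,20,0, 0.519,-0.432,-0.095,0,0,20,0, 0.519,-0.432,-0.095,0,0,20,0, 0.519,-0.432,-0.095,0,0,20,0, 0.519,-0.432,-0.095,0,0,20,0, 0.519,-0.432,-0.095,0,0,20,0, 0.519,-0.432,-0.095,0,0,20,0]' 10
```

```text
time_s: 0.77
ee_pos: [0.3441, -0.3415, 0.4577]
orientation: [3.137, -0.173, -0.0]
wrist_force: [1.3, -0.9, 0.0]
width: 0.0416
```

```bash
python3 -m crank '[0.174,-0.298,-0.042,0,0,0,0, 0.174,-0.298,-0.042,0,0,0,0, 0.174,-0.298,-0.042,0,0,0,0, 0.174,-0.298,-0.042,0,0,0,0, 0.174,-0.298,-0.042,0,0,0,0, 0.174,-0.298,-0.042,0,0,0,0, 0.174,-0.298,-0.042,0,0,0,0, 0.174,-0.298,-0.042,0,0,0,0]'; python3 -m crank '[0,0,0,0,0,0,0]'
python3 - <<'E'
from h import *
s=state();print(s)
w=capture("wrist");a=capture("scene")
K=np.array([.5498,-.0649,.272]);print(proj("wrist",K,s))
cv2.imwrite("pics/v.png",np.hstack([w[:,150:490],cv2.resize(a[140:290,250:440],None,fx=2.4,fy=2.667,interpolation=2)[:400]]))
E
```

```text
time_s: 1.43
ee_pos: [0.5414, -0.0761, 0.498]
orientation: [3.137, -0.174, 0.0]
wrist_force: [0.7, -0.6, 0.2]
width: 0.0004
time_s: 1.52
ee_pos: [0.5433, -0.07, 0.4981]
orientation: [-3.134, 0.157, -0.002]
wrist_force: [-0.2, 1.3, 0.7]
width: 0.0009
{'time_s': 1.5167, 'joint_positions': array([ 0.56375224,  0.17306922, -0.59089439,  1.48836938,  0.09241911,
        1.50769543, -1.69691737]), 'qd': array([ 0.06367308, -0.04389318,  0.08330082,  0.05962369, -0.01432328,
       -0.00129912,  0.13445212]), 'joint_torque': array([  1.56318236, -42.22991467,  -0.79499329, -41.2883985 ,
         1.27446279,   0.05164369,  -1.99884385]), 'ee_pos': array([ 0.54331383, -0.07000433,  0.498067  ]), 'orientation': array([-3.13369823e+00,  1.57178645e-01, -2.11305397e-03]), 'wrist_force': array([-0.18383263,  1.28941134,  0.74044734]), 'ft_torque': array([ 0.07061832, -0.01681185,  0.01188554]), 'width': 0.0008987927531385241}
[309.907419   211.54244107]
```

View pics/v.png

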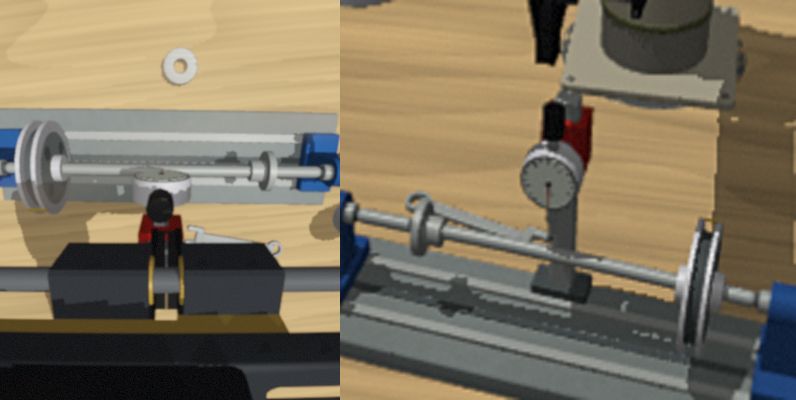

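Wrist view: the knob top is at about (310,211), as predicted, and the fixture yaw is about -6.5°. The needle points straight down. I'll go down to the knob.

```bash
python3 -m crank '[0.003,0,0.02,0,0,0.8,0, 0.003,0,0.035,0,0,0.8,0, 0.003,0,0.035,0,0,0.8,0,0.003,0,0.035,0,0,0.8,0]'
```

```text
time_s: 1.95
ee_pos: [0.5431, -0.0795, 0.4624]
orientation: [3.135, -0.198, -0.003]
wrist_force: [-0.2, -0.2, 0.6]
width: 0.0004
```

```bash
python3 -m crank '[0.005,-0.015,0,0,0,-0.7,0, 0.005,-0.015,0,0,0,-0.7,0, 0.005,-0.015,0.004,0,0,-0.7,0,0.005,-0.015,0.007,0,0,-0.7,0,0.005,-0.015,0.009,0,0,-0.7,0,0.005,-0.015,0.011,0,0,-0.7,0]';python3 -m crank '[0,0,0,0,0,0,0]'
```

```text
time_s: 2.45
ee_pos: [0.5506, -0.0638, 0.4522]
orientation: [-3.137, 0.176, -0.002]
wrist_force: [0.7, 1.7, 4.6]
width: 0.0005
time_s: 2.53
ee_pos: [0.5505, -0.0639, 0.4518]
orientation: [-3.137, 0.176, -0.001]
wrist_force: [1.8, 0.4, 0.9]
width: 0.0006
```

```bash
python3 -m crank '[0,0,0.002,0,0,0,0,0,0,0.005,0,0,0,0,0,0,0.008,0,0,0,0,0,0,0.011,0,0,0,0,0,0,0.013,0,0,0,0,0,0,0.013,0,0,0,0]'
cat >> h.py <<'E'
def dial(C,name=None):
    """scene picture warped so the dial face (plane facing fixture +x, centre C) is a 300 px square, up = world z"""
    a=capture("scene");f=np.radians(-6.5);ex=np.array([np.cos(f),np.sin(f),0]);ey=np.array([-ex[1],ex[0],0])
    h=.033;w=[C+h*(sx*ey+sz*np.array([0,0,1])) for sx,sz in((-1,1),(1,1),(1,-1),(-1,-1))]
    src=np.float32([proj("scene",q) for q in w])
    out=cv2.warpPerspective(a,cv2.getPerspectiveTransform(src,np.float32([[0,0],[300,0],[300,300],[0,300]])),(300,300),flags=2)
    hsv=cv2.cvtColor(out,cv2.COLOR_BGR2HSV).astype(int);b,g,r=[out[...,i].astype(int) for i in range(3)]
    red=np.clip(r-(g+b)/2,0,None);yy,xx=np.mgrid[:300,:300]
    if name:cv2.imwrite(name,out)
    return a,out,red
E
python3 - <<'E'
from h import *
s=state();C=np.array([s["ee_pos"][0],s["ee_pos"][1],s["ee_pos"][2]-.182-.014-.027-.028]);C+=[.012*.99,-.0013,0]
a,o,r=dial(C);print(s["ee_pos"],s["wrist_force"])
cv2.imwrite("pics/d1.png",np.hstack([o,cv2.resize(a[140:260,250:440],None,fx=2.5,fy=2.5,interpolation=2)]))
E
```

```text
time_s: 3.03
ee_pos: [0.5505, -0.064, 0.4385]
orientation: [3.136, -0.176, 0.0]
wrist_force: [1.4, 0.6, 0.3]
width: 0.0004
[ 0.55050852 -0.06398176  0.43850904] [1.38726365 0.62421364 0.34517879]
```

View pics/d1.png

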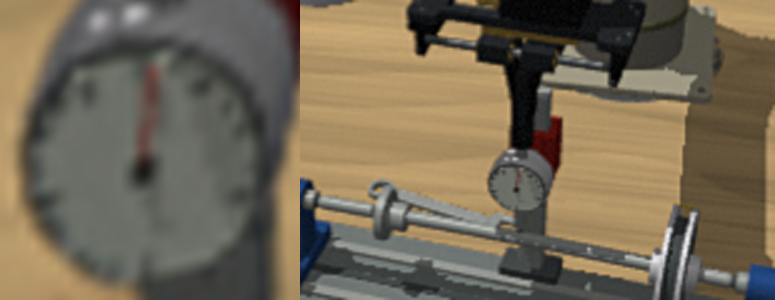

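The needle points just past straight up, about 3.2 rad or 10.3 mm, which is a little past half way. I'll grip the knob and draw it up about 2.3 mm.

```bash
python3 -m crank '[0,0,-0.02,0,0,0,0.5,0,0,-0.02,0,0,0,0.5,0,0,-0.02,0,0,0,0.5,0,0,-0.02,0,0,0,0.5,0,0,0,0,0,0,0.5,0,0,0.018,0,0,0,0.5,0,0,0.018,0,0,0,0.5,0,0,0.018,0,0,0,0.5]'; python3 -m crank '[0,0,0,0,0,0,0.1,0,0,0,0,0,0,0.1,0,0,0,0,0,0,0.1,0,0,0,0,0,0,0.1]' 30
```

```text
time_s: 3.75
ee_pos: [0.5502, -0.0641, 0.4198]
orientation: [-3.137, 0.176, 0.004]
wrist_force: [1.0, -0.8, 0.4]
width: 0.0413
time_s: 4.08
ee_pos: [0.5506, -0.0638, 0.4215]
orientation: [3.136, -0.176, 0.002]
wrist_force: [0.3, 0.7, 0.7]
width: 0.0244
```

```bash
python3 -m crank '[0,0,-0.0010,0,0,0,0.1,0,0,-0.002,0,0,0,0.1,0,0,-0.0024,0,0,0,0.1,0,0,-0.0024,0,0,0,0.1,0,0,-0.0024,0,0,0,0.1]' 30
python3 - <<'E'
from h import *
s=state();C=np.array([s["ee_pos"][0],s["ee_pos"][1],s["ee_pos"][2]-.182+.018-.014-.027-.028]);C+=[.012*.99,-.0013,0]
a,o,r=dial(C);np.save("C.npy",C)
cv2.imwrite("pics/d2.png",np.hstack([o,cv2.resize(a[140:260,250:440],None,fx=2.5,fy=2.5,interpolation=2)]))
E
```

```text
time_s: 4.5
ee_pos: [0.5506, -0.0647, 0.4226]
orientation: [3.136, -0.177, -0.0]
wrist_force: [3.5, -2.8, -7.2]
width: 0.0211
```

View pics/d2.png

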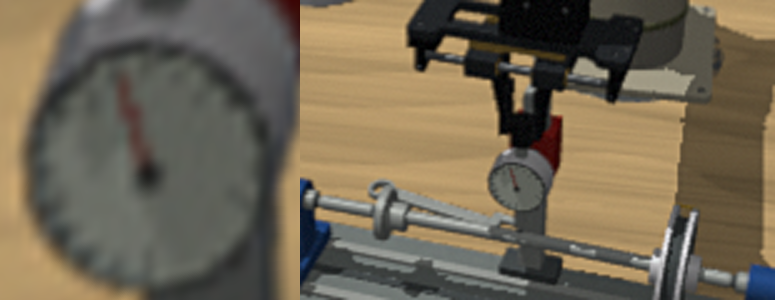

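```bash
python3 -m crank '[0,0,-0.0008,0,0,0,0.1,0,0,-0.0012,0,0,0,0.1,0,0,-0.0012,0,0,0,0.1,0,0,-0.0012,0,0,0,0.1]' 30; python3 -m crank '[0,0,0,0,0,0,0.5,0,0,0,0,0,0,0.5,0,0,0,0,0,0,0.5,0,0,-0.03,0,0,0,0.5,0,0,-0.06,0,0,0,0.5,0,0,-0.06,0,0,0,0.5]'
cat >> h.py <<'E'
def needle(name=None):
    a,o,red=dial(np.load("C.npy"),name)
    g=cv2.cvtColor(o,cv2.COLOR_BGR2GRAY);yy,xx=np.mgrid[:300,:300]
    w=np.clip(90-g.astype(float),0,None)*(np.hypot(xx-148,yy-172)<22)*(red<25)
    c=np.array([(w*xx).sum(),(w*yy).sum()])/max(w.sum(),1)
    if w.sum()<50:c=np.array([148,172.])
    rr=np.hypot(xx-c[0],yy-c[1]);m=red*(red>22)*(rr>15)*(rr<112)
    v=np.array([(m*(xx-c[0])).sum(),(m*(yy-c[1])).sum()])/m.sum()
    ang=np.arctan2(-v[0],v[1])%(2*np.pi)   # clockwise from straight down
    return ang,ang/.3125,c,int((m>0).sum()),o
E
python3 - <<'E'
from h import *
s=state();print(s["ee_pos"],s["width"])
a,mm,c,n,o=needle("pics/d3.png");print(a,mm,c,n)
C=np.array([.567,.084,0]);Rm=R.from_rotvec(s["orientation"]).as_matrix();print(Rm[:,1])
print(Rm.T@(np.array([.567,.084,.40])-s["ee_pos"]))
# same on d2
E
```

```text
time_s: 4.88
ee_pos: [0.5506, -0.0647, 0.4237]
orientation: [3.136, -0.177, -0.0]
wrist_force: [3.3, -3.7, -8.0]
width: 0.0211
time_s: 5.38
ee_pos: [0.551, -0.0631, 0.4904]
orientation: [3.136, -0.175, 0.012]
wrist_force: [1.4, 0.6, 0.0]
width: 0.0426
[ 0.55097831 -0.06310686  0.49036264] 0.04259069473308276
2.5385286686619972 8.123291739718391 [146.35693576 168.2500786 ] 1133
[-1.11221154e-01 -9.93795679e-01  5.32058300e-05]
[-0.00114409 -0.14798092  0.09034859]
```

View pics/d3.png

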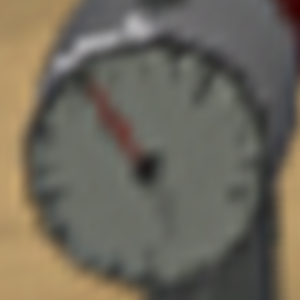

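Reader and picture agree: needle 2.54 rad, 8.1 mm, half way. The indicator is released. Next I'll go over the pulley.

```bash
python3 -m crank '[-0.001,-0.04,0,0,0,0,0.5,-0.001,-0.08,0,0,0,0,0.5,-0.001,-0.12,0.0,0,0,0,0.5,-0.001,-0.148,0.02,0,0,0,0.5,-0.001,-0.148,0.06,0,0,0,0.5,-0.001,-0.148,0.08,0,0,0,0.5,-0.001,-0.148,0.08,0,0,0,0.5]'
python3 - <<'E'
from h import *
s=state();w=capture("wrist");print(s["ee_pos"])
p=np.array([.567,.084,.175]);print(proj("wrist",p,s))
cv2.imwrite("pics/w2.png",w)
E
```

```text
time_s: 6.02
ee_pos: [0.5648, 0.0834, 0.3992]
orientation: [3.135, -0.173, -0.012]
wrist_force: [0.1, -0.5, -0.5]
width: 0.0435
[0.56478558 0.08343397 0.3991758 ]
[314.64001219 214.66864052]
```

View pics/w2.png

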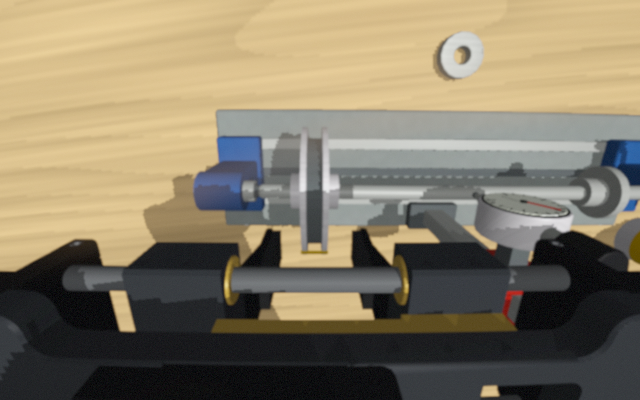

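The pulley (column 314) sits centred between the jaws (232 to 400), with the yellow mark on the robot side. I'll descend, grip lightly, read the needle and swing.

```bash
python3 -m crank '[0.002,0,0.035,0,0,0,0.5,0.002,0,0.07,0,0,0,0.5,0.002,0,0.07,0,0,0,0.5,0.002,0,0.07,0,0,0,0.1,0.002,0,0.07,0,0,0,0.1,0.002,0,0.07,0,0,0,0.1,0.002,0,0.07,0,0,0,0.1]' 10
cat > m.py <<'E'
from h import *
import sys
s=state();Rm=R.from_rotvec(s["orientation"]).as_matrix();g=s["ee_pos"]+Rm[:,2]*.164
ex=np.array([np.cos(.1134),-np.sin(.1134),0]);d=g-[.567,.084,.115]
th=np.degrees(np.arctan2(d@ex,d[2]));tilt=np.degrees(np.arctan2(-Rm[:,2]@ex,-Rm[2,2]))
a,mm,c,n,o=needle(sys.argv[1] if len(sys.argv)>1 else None)
print("t",s["time_s"],"grasp theta %.1f tilt %.1f r %.4f yoff %.4f"%(th,tilt,np.hypot(d@ex,d[2]),d@[np.sin(.1134),np.cos(.1134),0]),"w",s["width"].round(4),"F",s["wrist_force"].round(1),"needle %.3f mm %.2f n %d"%(a,mm,n),c.round(0),"q",s["joint_positions"].round(2))
E
python3 m.py
```

```text
time_s: 6.65
ee_pos: [0.5686, 0.0832, 0.3367]
orientation: [-3.136, 0.176, -0.005]
wrist_force: [0.2, -0.8, -0.3]
width: 0.0246Traceback (most recent call last):
  File "m.py", line 7, in <module>
    print("t",s["time_s"],"grasp theta %.1f tilt %.1f r %.4f yoff %.4f"%(th,tilt,np.hypot(d@ex,d[2]),d@[np.sin(.1134),np.cos(.1134),0]),"w",s["width"].round(4),"F",s["wrist_force"].round(1),"needle %.3f mm %.2f n %d"%(a,mm,n),c.round(0),"q",s["joint_positions"].round(2))
                                                                                                                                            ^^^^^^^^^^^^^^^^
AttributeError: 'float' object has no attribute 'round'
```

```bash
sed -i 's/s\["width"\].round(4)/round(s["width"],4)/' m.py; python3 -m crank '[0,0,0.0,0,0,0,0.4,0,0,0.0,0,0,0,0.4,0,0,0.008,0,0,0,0.4,0,0,0.008,0,0,0,0.4,0,0,0.008,0,0,0,0.1,0,0,0.008,0,0,0,0.1,0,0,0.008,0,0,0,0.1,0,0,0.008,0,0,0,0.1]' 10; python3 m.py
```

```text
time_s: 7.37
ee_pos: [0.568, 0.0839, 0.3263]
orientation: [-3.135, 0.175, -0.0]
wrist_force: [1.5, 4.6, -2.9]
width: 0.0218
t 7.3667 grasp theta 1.2 tilt -0.0 r 0.0473 yoff 0.0003 w 0.0218 F [ 1.5  4.6 -2.9] needle 2.539 mm 8.12 n 1129 [146. 168.] q [ 0.32  0.35 -0.66  1.67  0.23  1.2  -2.08]
```

```bash
python3 -m crank '[-0.0112,0,0.0003,0,3,0,0.1,-0.0334,0,0.0026,0,9,0,0.1,-0.0552,0,0.0073,0,15,0,0.1,-0.0766,0,0.0142,0,21,0,0.1,-0.087,0,0.0185,0,24,0,0.1,-0.087,0,0.0185,0,24,0,0.1]' 10; python3 m.py
```

```text
time_s: 7.92
ee_pos: [0.4792, 0.0941, 0.3071]
orientation: [3.044, -0.166, 0.652]
wrist_force: [4.4, 7.9, -11.0]
width: 0.0218
t 7.9167 grasp theta -26.5 tilt -24.2 r 0.0475 yoff 0.0002 w 0.0218 F [  4.4   7.9 -11. ] needle 2.388 mm 7.64 n 1550 [146. 168.] q [ 0.35  0.03 -0.7   2.07  0.32  0.69 -2.23]
```

```bash
python3 -m crank '[-0.0224,0,0.0012,0,6,0,0.1,-0.0445,0,0.0047,0,12,0,0.1,-0.0445,0,0.0047,0,12,0,0.1]' 10; python3 m.py
```

```text
time_s: 8.22
ee_pos: [0.4407, 0.0983, 0.2839]
orientation: [2.95, -0.161, 0.965]
wrist_force: [8.6, 5.9, -10.4]
width: 0.022
t 8.2167 grasp theta -39.5 tilt -36.2 r 0.0475 yoff 0.0003 w 0.022 F [  8.6   5.9 -10.4] needle 2.248 mm 7.19 n 1502 [146. 169.] q [ 0.36 -0.08 -0.75  2.25  0.59  0.45 -2.56]
```

```bash
python3 -m crank '[0,0,0,0,0,0,0.4,0,0,0,0,0,0,0.4,0,0,0,0,0,0,0.4,0,0,-0.035,0,0,0,0.4,0,0,-0.035,0,0,0,0.4]'; python3 m.py
```

```text
time_s: 8.68
ee_pos: [0.4223, 0.1001, 0.3158]
orientation: [2.953, -0.167, 0.959]
wrist_force: [0.7, 0.4, 1.1]
width: 0.0342
t 8.6833 grasp theta -35.9 tilt -36.0 r 0.0840 yoff 0.0000 w 0.0342 F [0.7 0.4 1.1] needle 2.252 mm 7.21 n 1482 [146. 169.] q [ 0.33 -0.19 -0.71  2.25  0.36  0.51 -2.36]
```

```bash
python3 -m crank '[0.0302,0,0.0018,0,-7,0,0.4,0.06,0,0.0074,0,-14,0,0.4,0.0889,0,0.0165,0,-21,0,0.4,0.1164,0,0.029,0,-28,0,0.4,0.1422,0,0.0449,0,-35,0,0.4,0.1659,0,0.0637,0,-42,0,0.4,0.1872,0,0.0853,0,-49,0,0.4,0.2056,0,0.1093,0,-56,0,0.4]'; python3 -m crank '[0.0302,0,0.0018,0,-7,0,0.4,0.06,0,0.0074,0,-14,0,0.4,0.0848,0,0.015,0,-20,0,0.4,0.0848,0,0.015,0,-20,0,0.4]';python3 m.py
```

```text
time_s: 9.4
ee_pos: [0.6541, 0.0718, 0.3457]
orientation: [-3.072, 0.178, 0.548]
wrist_force: [1.7, 0.1, 0.8]
width: 0.0349
time_s: 9.73
ee_pos: [0.7297, 0.0644, 0.288]
orientation: [-2.908, 0.174, 1.074]
wrist_force: [-2.0, 0.2, -4.0]
width: 0.0346
t 9.7333 grasp theta 49.9 tilt 40.5 r 0.0750 yoff -0.0012 w 0.0346 F [-2.   0.2 -4. ] needle 2.257 mm 7.22 n 1454 [145. 169.] q [ 0.06  0.97 -0.41  0.83  0.08  2.05 -1.98]
```

```bash
cat > g.py <<'E'
from h import *
import sys
th,ti,r=map(float,sys.argv[1:4])
s=state();Rm=R.from_rotvec(s["orientation"]).as_matrix()
ex=np.array([np.cos(.1134),-np.sin(.1134),0]);ez=np.array([0,0,1.]);ey=np.cross(ez,ex)
def rad(a):a=np.radians(a);return np.sin(a)*ex+np.cos(a)*ez
z=-rad(ti);y=-ey;T=np.c_[np.cross(y,z),y,z]
P=np.array([.567,.084,.115])+r*rad(th)-.164*z
print("shift",(Rm.T@(P-s["ee_pos"])).round(4),"turn",np.degrees(R.from_matrix(Rm.T@T).as_rotvec()).round(1))
E
python3 g.py 32 32 .084
```

```text
shift [-0.0441 -0.0008 -0.0049] turn [ 0.2  8.5 -0.3]
```

```bash
python3 -m crank '[-0.015,0,-0.01,0,3,0,0.4,-0.044,-0.001,-0.005,0,8.5,0,0.4,-0.044,-0.001,-0.005,0,8.5,0,0.4]'; python3 g.py 32 32 .047; python3 m.py
```

```text
time_s: 10.03
ee_pos: [0.6916, 0.0713, 0.3389]
orientation: [-2.997, 0.165, 0.836]
wrist_force: [0.1, 1.2, 1.3]
width: 0.0349
shift [0.0118 0.0012 0.0454] turn [ 0.3 -0.8  0.1]
t 10.0333 grasp theta 25.8 tilt 31.2 r 0.0928 yoff 0.0006 w 0.0349 F [0.1 1.2 1.3] needle 2.250 mm 7.20 n 1506 [146. 169.] q [ 0.1   0.78 -0.44  1.03  0.1   1.9  -1.98]
```

```bash
python3 -m crank '[0.012,0.001,0.02,0,0,0,0.4,0.012,0.001,0.045,0,0,0,0.4,0.012,0.001,0.045,0,0,0,0.4,0.012,0.001,0.045,0,0,0,0.1,0.012,0.001,0.045,0,0,0,0.1,0.012,0.001,0.045,0,0,0,0.1,0.012,0.001,0.045,0,0,0,0.1]' 10; python3 m.py
```

```text
time_s: 10.67
ee_pos: [0.6832, 0.0709, 0.2927]
orientation: [-2.99, 0.167, 0.838]
wrist_force: [2.9, 3.0, 5.0]
width: 0.0217
t 10.6667 grasp theta 40.2 tilt 31.3 r 0.0492 yoff 0.0002 w 0.0217 F [2.9 3.  5. ] needle 2.254 mm 7.21 n 1483 [146. 169.] q [ 0.11  0.79 -0.44  1.11  0.1   1.81 -1.98]
```

```bash
python3 -m crank '[-0.026,0,0.0007,0,7,0,0.1,-0.0516,0,0.0045,0,14,0,0.1,-0.0767,0,0.0114,0,21,0,0.1,-0.1007,0,0.0213,0,28,0,0.1,-0.1233,0,0.034,0,35,0,0.1,-0.1233,0,0.034,0,35,0,0.1]' 10; python3 m.py;  python3 -m crank '[-0.026,0,0.0007,0,7,0,0.1,-0.0516,0,0.0045,0,14,0,0.1,-0.0767,0,0.0114,0,21,0,0.1,-0.1007,0,0.0213,0,28,0,0.1,-0.1007,0,0.0213,0,28,0,0.1]' 10; python3 m.py
```

```text
time_s: 11.22
ee_pos: [0.5541, 0.0861, 0.3244]
orientation: [3.129, -0.167, 0.099]
wrist_force: [-1.5, 8.3, -13.5]
width: 0.0221
t 11.2167 grasp theta -3.3 tilt -3.6 r 0.0458 yoff 0.0003 w 0.0221 F [ -1.5   8.3 -13.5] needle 1.667 mm 5.33 n 1660 [147. 169.] q [ 0.2   0.27 -0.51  1.74  0.18  1.11 -2.04]
time_s: 11.68
ee_pos: [0.4561, 0.0966, 0.2943]
orientation: [2.99, -0.16, 0.844]
wrist_force: [2.1, 2.4, -10.3]
width: 0.0216
t 11.6833 grasp theta -33.1 tilt -31.5 r 0.0472 yoff 0.0002 w 0.0216 F [  2.1   2.4 -10.3] needle 1.338 mm 4.28 n 932 [147. 170.] q [ 0.17 -0.05 -0.55  2.19  0.45  0.54 -2.4 ]
```

```bash
python3 -m crank '[0,0,0,0,0,0,0.4,0,0,0,0,0,0,0.4,0,0,0,0,0,0,0.4,0,0,-0.037,0,0,0,0.4,0,0,-0.037,0,0,0,0.4]';  python3 -m crank '[0.0302,0,0.0018,0,-7,0,0.4,0.06,0,0.0074,0,-14,0,0.4,0.0889,0,0.0165,0,-21,0,0.4,0.1164,0,0.029,0,-28,0,0.4,0.1422,0,0.0449,0,-35,0,0.4,0.1659,0,0.0637,0,-42,0,0.4,0.1872,0,0.0853,0,-49,0,0.4,0.2056,0,0.1093,0,-56,0,0.4]'; python3 -m crank '[0.03,0,0.0018,0,-7,0,0.4,0.03,0,0.0018,0,-7,0,0.4]';python3 m.py; python3 g.py 40 31 .048
```

```text
time_s: 12.15
ee_pos: [0.4426, 0.0981, 0.3344]
orientation: [2.99, -0.168, 0.849]
wrist_force: [1.6, -0.5, 0.9]
width: 0.0344
time_s: 12.82
ee_pos: [0.6756, 0.0698, 0.3454]
orientation: [-3.04, 0.173, 0.666]
wrist_force: [0.6, 0.9, 0.4]
width: 0.0351
time_s: 12.98
ee_pos: [0.704, 0.0653, 0.3151]
orientation: [-2.979, 0.174, 0.882]
wrist_force: [-0.3, -0.5, -6.3]
width: 0.0345
t 12.9833 grasp theta 38.0 tilt 33.0 r 0.0794 yoff -0.0033 w 0.0345 F [-0.3 -0.5 -6.3] needle 1.411 mm 4.52 n 1420 [146. 169.] q [ 0.07  0.82 -0.39  0.99  0.08  1.91 -1.96]
shift [-0.0032 -0.0021  0.0343] turn [ 0.1  1.4 -0.1]
```

```bash
python3 -m crank '[-0.003,-0.002,0.015,0,1.4,0,0.4,-0.003,-0.002,0.034,0,1.4,0,0.4,-0.003,-0.002,0.034,0,1.4,0,0.4,-0.003,-0.002,0.034,0,1.4,0,0.1,-0.003,-0.002,0.034,0,1.4,0,0.1,-0.003,-0.002,0.034,0,1.4,0,0.1,-0.003,-0.002,0.034,0,1.4,0,0.1]' 10; python3 m.py; python3 -m crank '[-0.026,0,0.0007,0,7,0,0.1,-0.0516,0,0.0045,0,14,0,0.1,-0.0767,0,0.0114,0,21,0,0.1,-0.1007,0,0.0213,0,28,0,0.1,-0.1233,0,0.034,0,35,0,0.1,-0.1233,0,0.034,0,35,0,0.1]' 10; python3 m.py;  python3 -m crank '[-0.026,0,0.0007,0,7,0,0.1,-0.0516,0,0.0045,0,14,0,0.1,-0.0767,0,0.0114,0,21,0,0.1,-0.1007,0,0.0213,0,28,0,0.1,-0.1007,0,0.0213,0,28,0,0.1]' 10; python3 m.py pics/d4.png;python3 -m crank '[0,0,0,0,0,0,0.4,0,0,0,0,0,0,0.4,0,0,0,0,0,0,0.4,0,0,-0.037,0,0,0,0.4,0,0,-0.037,0,0,0,0.4]'; python3 m.py pics/d5.png
```

```text
time_s: 13.62
ee_pos: [0.6803, 0.0715, 0.3053]
orientation: [-3.003, 0.17, 0.803]
wrist_force: [0.5, -5.4, 7.8]
width: 0.0217
t 13.6167 grasp theta 33.8 tilt 29.9 r 0.0579 yoff 0.0003 w 0.0217 F [ 0.5 -5.4  7.8] needle 1.419 mm 4.54 n 1557 [146. 169.] q [ 0.09  0.76 -0.4   1.12  0.08  1.8  -1.96]
time_s: 14.17
ee_pos: [0.5505, 0.0869, 0.3334]
orientation: [3.125, -0.17, 0.137]
wrist_force: [-2.4, 0.4, -13.3]
width: 0.0226
t 14.1667 grasp theta -2.5 tilt -5.0 r 0.0551 yoff 0.0003 w 0.0226 F [ -2.4   0.4 -13.3] needle 1.117 mm 3.58 n 1492 [147. 169.] q [ 0.15  0.24 -0.46  1.75  0.16  1.1  -2.04]
time_s: 14.63
ee_pos: [0.4545, 0.0974, 0.3014]
orientation: [2.976, -0.165, 0.877]
wrist_force: [2.5, -1.1, -14.0]
width: 0.0221
t 14.6333 grasp theta -26.6 tilt -32.9 r 0.0544 yoff 0.0003 w 0.0221 F [  2.5  -1.1 -14. ] needle 1.026 mm 3.28 n 1374 [148. 169.] q [ 0.12 -0.07 -0.51  2.2   0.47  0.54 -2.43]
time_s: 15.1
ee_pos: [0.44, 0.1012, 0.3419]
orientation: [2.98, -0.167, 0.888]
wrist_force: [1.7, 0.5, 0.1]
width: 0.0344
t 15.1 grasp theta -23.2 tilt -33.2 r 0.0975 yoff 0.0035 w 0.0344 F [1.7 0.5 0.1] needle 1.031 mm 3.30 n 1277 [148. 169.] q [ 0.11 -0.16 -0.5   2.18  0.33  0.62 -2.31]
```

```bash
python3 -m crank '[0.0302,0,0.0018,0,-7,0,0.4,0.06,0,0.0074,0,-14,0,0.4,0.0889,0,0.0165,0,-21,0,0.4,0.1164,0,0.029,0,-28,0,0.4,0.1422,0,0.0449,0,-35,0,0.4,0.1659,0,0.0637,0,-42,0,0.4,0.1872,0,0.0853,0,-49,0,0.4,0.2056,0,0.1093,0,-56,0,0.4]'; python3 -m crank '[0.03,0,0.0018,0,-7,0,0.4,0.03,0,0.0018,0,-7,0,0.4,0.03,0,0.0018,0,-7,0,0.4]';python3 m.py; python3 g.py 38 31 .047
```

```text
time_s: 15.82
ee_pos: [0.6723, 0.0725, 0.3571]
orientation: [-3.049, 0.172, 0.628]
wrist_force: [0.8, 0.5, 0.4]
width: 0.0346
time_s: 16.07
ee_pos: [0.6985, 0.0697, 0.3357]
orientation: [-2.997, 0.171, 0.82]
wrist_force: [0.0, 0.5, 1.6]
width: 0.0352
t 16.0667 grasp theta 31.5 tilt 30.6 r 0.0933 yoff 0.0007 w 0.0352 F [0.  0.5 1.6] needle 1.033 mm 3.31 n 1284 [148. 169.] q [ 0.04  0.78 -0.34  1.02  0.05  1.88 -1.94]
shift [0.0089 0.0013 0.0505] turn [-0.  -0.8  0.1]
```

```bash
python3 -m crank '[0.009,0.001,0.025,0,0,0,0.4,0.009,0.001,0.051,0,0,0,0.4,0.009,0.001,0.051,0,0,0,0.4,0.009,0.001,0.051,0,0,0,0.4,0.009,0.001,0.051,0,0,0,0.1,0.009,0.001,0.051,0,0,0,0.1,0.009,0.001,0.051,0,0,0,0.1,0.009,0.001,0.051,0,0,0,0.1]' 10; python3 m.py; python3 -m crank '[-0.026,0,0.0007,0,7,0,0.1,-0.0516,0,0.0045,0,14,0,0.1,-0.0767,0,0.0114,0,21,0,0.1,-0.1007,0,0.0213,0,28,0,0.1,-0.1233,0,0.034,0,35,0,0.1,-0.1233,0,0.034,0,35,0,0.1]' 10; python3 m.py;  python3 -m crank '[-0.026,0,0.0007,0,7,0,0.1,-0.0516,0,0.0045,0,14,0,0.1,-0.0767,0,0.0114,0,21,0,0.1,-0.1007,0,0.0213,0,28,0,0.1,-0.1007,0,0.0213,0,28,0,0.1]' 10; python3 m.py;python3 -m crank '[0,0,0,0,0,0,0.4,0,0,0,0,0,0,0.4,0,0,0,0,0,0,0.4,0,0,-0.037,0,0,0,0.4,0,0,-0.037,0,0,0,0.4]'; python3 m.py
```

```text
time_s: 16.78
ee_pos: [0.6791, 0.0715, 0.2967]
orientation: [-3.002, 0.169, 0.802]
wrist_force: [2.6, -1.7, 7.9]
width: 0.0216
t 16.7833 grasp theta 38.1 tilt 29.9 r 0.0503 yoff 0.0003 w 0.0216 F [ 2.6 -1.7  7.9] needle 1.032 mm 3.30 n 1304 [148. 169.] q [ 0.06  0.75 -0.34  1.14  0.05  1.77 -1.94]
time_s: 17.33
ee_pos: [0.5494, 0.0867, 0.3249]
orientation: [3.127, -0.169, 0.136]
wrist_force: [-1.2, 3.3, -14.8]
width: 0.0218
t 17.3333 grasp theta -4.3 tilt -5.0 r 0.0467 yoff 0.0003 w 0.0218 F [ -1.2   3.3 -14.8] needle 1.082 mm 3.46 n 1293 [147. 170.] q [ 0.1   0.24 -0.39  1.77  0.14  1.08 -2.02]
time_s: 17.8
ee_pos: [0.4548, 0.0971, 0.2944]
orientation: [2.976, -0.166, 0.88]
wrist_force: [2.7, 3.5, -11.6]
width: 0.0222
t 17.8 grasp theta -29.6 tilt -32.9 r 0.0480 yoff 0.0003 w 0.0222 F [  2.7   3.5 -11.6] needle 1.206 mm 3.86 n 1580 [147. 169.] q [ 0.05 -0.06 -0.44  2.21  0.5   0.53 -2.46]
time_s: 18.27
ee_pos: [0.4385, 0.0999, 0.3329]
orientation: [2.979, -0.168, 0.886]
wrist_force: [1.4, 1.5, 1.3]
width: 0.0343
t 18.2667 grasp theta -26.3 tilt -33.1 r 0.0899 yoff 0.0018 w 0.0343 F [1.4 1.5 1.3] needle 1.183 mm 3.79 n 1498 [147. 169.] q [ 0.05 -0.15 -0.44  2.2   0.37  0.6  -2.34]
```

```bash
python3 -m crank '[0.0302,0,0.0018,0,-7,0,0.4,0.06,0,0.0074,0,-14,0,0.4,0.0889,0,0.0165,0,-21,0,0.4,0.1164,0,0.029,0,-28,0,0.4,0.1422,0,0.0449,0,-35,0,0.4,0.1659,0,0.0637,0,-42,0,0.4,0.1872,0,0.0853,0,-49,0,0.4,0.2056,0,0.1093,0,-56,0,0.4]'; python3 -m crank '[0.03,0,0.0018,0,-7,0,0.4,0.03,0,0.0018,0,-7,0,0.4,0.03,0,0.0018,0,-7,0,0.4]';python3 m.py; python3 g.py 36 31 .047
```

```text
time_s: 18.98
ee_pos: [0.6708, 0.0715, 0.3485]
orientation: [-3.049, 0.173, 0.629]
wrist_force: [0.9, 0.1, 0.8]
width: 0.0348
time_s: 19.23
ee_pos: [0.6969, 0.0687, 0.3271]
orientation: [-2.998, 0.171, 0.821]
wrist_force: [-0.4, 0.7, 0.2]
width: 0.0345
t 19.2333 grasp theta 33.7 tilt 30.6 r 0.0853 yoff -0.0006 w 0.0345 F [-0.4  0.7  0.2] needle 1.181 mm 3.78 n 1488 [147. 169.] q [ 0.01  0.77 -0.27  1.04  0.01  1.86 -1.92]
shift [0.0042 0.0001 0.0422] turn [ 0.  -0.8  0. ]
```

```bash
python3 -m crank '[0.004,0,0.025,0,0,0,0.4,0.004,0,0.044,0,0,0,0.4,0.004,0,0.044,0,0,0,0.4,0.004,0,0.044,0,0,0,0.4,0.004,0,0.044,0,0,0,0.1,0.004,0,0.044,0,0,0,0.1,0.004,0,0.044,0,0,0,0.1,0.004,0,0.044,0,0,0,0.1]' 14; python3 m.py; python3 -m crank '[-0.026,0,0.0007,0,7,0,0.1,-0.0516,0,0.0045,0,14,0,0.1,-0.0767,0,0.0114,0,21,0,0.1,-0.1007,0,0.0213,0,28,0,0.1,-0.1233,0,0.034,0,35,0,0.1,-0.1233,0,0.034,0,35,0,0.1]' 14; python3 m.py;  python3 -m crank '[-0.026,0,0.0007,0,7,0,0.1,-0.0516,0,0.0045,0,14,0,0.1,-0.0767,0,0.0114,0,21,0,0.1,-0.1007,0,0.0213,0,28,0,0.1,-0.1007,0,0.0213,0,28,0,0.1]' 14; python3 m.py;python3 -m crank '[0,0,0,0,0,0,0.4,0,0,0,0,0,0,0.4,0,0,0,0,0,0,0.4,0,0,-0.037,0,0,0,0.4,0,0,-0.037,0,0,0,0.4]'; python3 m.py
```

```text
time_s: 19.95
ee_pos: [0.6769, 0.0718, 0.2964]
orientation: [-3.002, 0.169, 0.803]
wrist_force: [0.7, -0.4, 7.3]
width: 0.0217
t 19.95 grasp theta 36.2 tilt 29.9 r 0.0486 yoff 0.0003 w 0.0217 F [ 0.7 -0.4  7.3] needle 1.177 mm 3.77 n 1544 [147. 169.] q [ 0.02  0.74 -0.28  1.15  0.01  1.77 -1.92]
time_s: 20.5
ee_pos: [0.5471, 0.0869, 0.324]
orientation: [3.127, -0.169, 0.133]
wrist_force: [-0.5, 4.0, -19.2]
width: 0.0219
t 20.5 grasp theta -7.6 tilt -4.9 r 0.0460 yoff 0.0002 w 0.0219 F [ -0.5   4.  -19.2] needle 1.618 mm 5.18 n 1560 [147. 169.] q [ 0.03  0.23 -0.32  1.78  0.12  1.07 -2.01]
time_s: 20.97
ee_pos: [0.4533, 0.0973, 0.2947]
orientation: [2.976, -0.166, 0.88]
wrist_force: [6.8, 3.0, -15.6]
width: 0.022
t 20.9667 grasp theta -31.0 tilt -33.0 r 0.0491 yoff 0.0003 w 0.022 F [  6.8   3.  -15.6] needle 1.924 mm 6.16 n 1820 [147. 169.] q [-0.02 -0.06 -0.38  2.21  0.51  0.53 -2.46]
time_s: 21.43
ee_pos: [0.4365, 0.1, 0.3331]
orientation: [2.979, -0.168, 0.886]
wrist_force: [2.7, 0.8, 2.4]
width: 0.0339
t 21.4333 grasp theta -27.4 tilt -33.1 r 0.0909 yoff 0.0016 w 0.0339 F [2.7 0.8 2.4] needle 1.871 mm 5.99 n 1292 [147. 169.] q [-0.03 -0.16 -0.37  2.2   0.39  0.61 -2.36]
```

```bash
python3 -m crank '[0.0302,0,0.0018,0,-7,0,0.4,0.06,0,0.0074,0,-14,0,0.4,0.0889,0,0.0165,0,-21,0,0.4,0.1164,0,0.029,0,-28,0,0.4,0.1422,0,0.0449,0,-35,0,0.4,0.1659,0,0.0637,0,-42,0,0.4,0.1872,0,0.0853,0,-49,0,0.4,0.2056,0,0.1093,0,-56,0,0.4]'; python3 -m crank '[0.03,0,0.0018,0,-7,0,0.4,0.03,0,0.0018,0,-7,0,0.4,0.03,0,0.0018,0,-7,0,0.4]';python3 m.py; python3 g.py 34 31 .047
```

```text
time_s: 22.15
ee_pos: [0.6687, 0.0718, 0.3487]
orientation: [-3.049, 0.172, 0.629]
wrist_force: [0.2, 0.2, -0.4]
width: 0.0349
time_s: 22.4
ee_pos: [0.6948, 0.069, 0.3273]
orientation: [-2.998, 0.171, 0.821]
wrist_force: [-0.2, -0.7, -0.3]
width: 0.0347
t 22.4 grasp theta 32.4 tilt 30.6 r 0.0843 yoff -0.0007 w 0.0347 F [-0.2 -0.7 -0.3] needle 1.874 mm 6.00 n 1310 [147. 169.] q [-0.03  0.76 -0.2   1.05 -0.03  1.86 -1.89]
shift [0.0044 0.0001 0.0411] turn [ 0.  -0.8  0. ]
```

```bash
python3 -m crank '[0.004,0,0.025,0,0,0,0.4,0.004,0,0.042,0,0,0,0.4,0.004,0,0.042,0,0,0,0.4,0.004,0,0.042,0,0,0,0.4,0.004,0,0.042,0,0,0,0.1,0.004,0,0.042,0,0,0,0.1,0.004,0,0.042,0,0,0,0.1,0.004,0,0.042,0,0,0,0.1]' 12; python3 m.py; python3 -m crank '[-0.026,0,0.0007,0,7,0,0.1,-0.0516,0,0.0045,0,14,0,0.1,-0.0767,0,0.0114,0,21,0,0.1,-0.1007,0,0.0213,0,28,0,0.1,-0.1233,0,0.034,0,35,0,0.1,-0.1233,0,0.034,0,35,0,0.1]' 12; python3 m.py;  python3 -m crank '[-0.026,0,0.0007,0,7,0,0.1,-0.0516,0,0.0045,0,14,0,0.1,-0.0516,0,0.0045,0,14,0,0.1]' 12; python3 m.py;python3 -m crank '[0,0,0,0,0,0,0.4,0,0,0,0,0,0,0.4,0,0,0,0,0,0,0.4,0,0,-0.037,0,0,0,0.4,0,0,-0.037,0,0,0,0.4]'; python3 m.py pics/d6.png
```

```text
time_s: 23.12
ee_pos: [0.6758, 0.0719, 0.2981]
orientation: [-3.002, 0.169, 0.803]
wrist_force: [2.5, -1.8, 7.8]
width: 0.0219
t 23.1167 grasp theta 33.9 tilt 30.0 r 0.0494 yoff 0.0003 w 0.0219 F [ 2.5 -1.8  7.8] needle 1.873 mm 5.99 n 1404 [147. 169.] q [-0.02  0.73 -0.2   1.16 -0.02  1.77 -1.89]
time_s: 23.67
ee_pos: [0.5462, 0.0869, 0.3261]
orientation: [3.127, -0.17, 0.134]
wrist_force: [-0.1, 2.4, -15.3]
width: 0.0222
t 23.6667 grasp theta -8.3 tilt -4.9 r 0.0482 yoff 0.0003 w 0.0222 F [ -0.1   2.4 -15.3] needle 2.389 mm 7.64 n 1555 [146. 168.] q [-0.04  0.22 -0.24  1.78  0.1   1.07 -1.99]
time_s: 23.97
ee_pos: [0.4978, 0.0923, 0.316]
orientation: [3.075, -0.169, 0.507]
wrist_force: [3.3, 4.9, -15.4]
width: 0.0221
t 23.9667 grasp theta -20.4 tilt -18.7 r 0.0488 yoff 0.0003 w 0.0221 F [  3.3   4.9 -15.4] needle 2.443 mm 7.82 n 1399 [146. 169.] q [-0.07  0.06 -0.25  2.    0.21  0.8  -2.13]
time_s: 24.43
ee_pos: [0.4916, 0.0935, 0.3608]
orientation: [3.077, -0.174, 0.521]
wrist_force: [1.6, 0.9, 2.1]
width: 0.0344
t 24.4333 grasp theta -13.6 tilt -19.2 r 0.0935 yoff 0.0013 w 0.0344 F [1.6 0.9 2.1] needle 2.406 mm 7.70 n 1383 [146. 169.] q [-0.07 -0.01 -0.26  1.97  0.18  0.88 -2.1 ]
```

```bash
python3 -m crank '[0.0302,0,0.0018,0,-7,0,0.4,0.06,0,0.0074,0,-14,0,0.4,0.0889,0,0.0165,0,-21,0,0.4,0.1164,0,0.029,0,-28,0,0.4,0.1422,0,0.0449,0,-35,0,0.4,0.1659,0,0.0637,0,-42,0,0.4,0.1872,0,0.0853,0,-49,0,0.4,0.1872,0,0.0853,0,-49,0,0.4]'; python3 -m crank '[0,0,0,0,0,0,0.4]'; python3 m.py; python3 g.py 31 31 .047
```

```text
time_s: 25.15
ee_pos: [0.6979, 0.0675, 0.3193]
orientation: [-2.992, 0.174, 0.846]
wrist_force: [-1.0, -0.2, -6.7]
width: 0.0347
time_s: 25.23
ee_pos: [0.6953, 0.069, 0.3276]
orientation: [-2.998, 0.171, 0.82]
wrist_force: [-0.3, 0.1, 1.1]
width: 0.0351
t 25.2333 grasp theta 32.6 tilt 30.6 r 0.0848 yoff -0.0006 w 0.0351 F [-0.3  0.1  1.1] needle 2.403 mm 7.69 n 1394 [146. 169.] q [-0.04  0.76 -0.17  1.05 -0.04  1.86 -1.88]
shift [0.0017 0.0001 0.0415] turn [ 0.  -0.8  0. ]
```

```bash
python3 -m crank '[0.002,0,0.025,0,0,0,0.4,0.002,0,0.042,0,0,0,0.4,0.002,0,0.042,0,0,0,0.4,0.002,0,0.042,0,0,0,0.4,0.002,0,0.042,0,0,0,0.1,0.002,0,0.042,0,0,0,0.1,0.002,0,0.042,0,0,0,0.1,0.002,0,0.042,0,0,0,0.1]' 12 >/dev/null; python3 m.py; for i in 1 2 3 4; do python3 -m crank '[-0.0257,0,0.0016,0,7,0,0.1,-0.051,0,0.0063,0,14,0,0.1,-0.051,0,0.0063,0,14,0,0.1]' 12 >/dev/null; python3 m.py pics/k$i.png; done
```

```text
t 25.95 grasp theta 32.0 tilt 30.0 r 0.0496 yoff 0.0003 w 0.022 F [ 1.7 -0.7  7.3] needle 2.406 mm 7.70 n 1401 [146. 169.] q [-0.04  0.72 -0.18  1.16 -0.04  1.77 -1.88]
t 26.25 grasp theta 13.7 tilt 16.0 r 0.0450 yoff 0.0003 w 0.022 F [ -3.7   1.9 -15.6] needle 2.513 mm 8.04 n 1054 [146. 168.] q [-0.04  0.5  -0.19  1.43  0.01  1.48 -1.9 ]
t 26.55 grasp theta -1.7 tilt 2.2 r 0.0444 yoff 0.0003 w 0.0219 F [ -2.    2.2 -16. ] needle 2.557 mm 8.18 n 1145 [146. 168.] q [-0.05  0.31 -0.21  1.67  0.05  1.21 -1.95]
t 26.85 grasp theta -15.3 tilt -11.7 r 0.0445 yoff 0.0003 w 0.0217 F [  1.1   3.9 -15.6] needle 2.541 mm 8.13 n 1126 [146. 168.] q [-0.08  0.14 -0.22  1.9   0.14  0.93 -2.05]
t 27.15 grasp theta -27.7 tilt -25.8 r 0.0448 yoff 0.0003 w 0.0216 F [  4.    4.1 -14.9] needle 2.500 mm 8.00 n 1073 [146. 169.] q [-0.12 -0.01 -0.24  2.12  0.33  0.65 -2.27]
```

```bash
for i in 1 2 3 4; do python3 -m crank '[0.0129,0,0.0004,0,-3.5,0,0.1,0.0257,0,0.0016,0,-7,0,0.1,0.0257,0,0.0016,0,-7,0,0.1]' 12 >/dev/null; python3 m.py ; done | cut -c1-60,70-160
python3 - <<'E'
import numpy as np
from scipy.optimize import least_squares
h=np.array([7.70,8.04,8.18,8.13,8.00])
for n,t in(("theta",[32,13.7,-1.7,-15.3,-27.7]),("tilt",[30,16,2.2,-11.7,-25.8])):
    t=np.array(t)
    f=least_squares(lambda p:p[0]+2.5*np.cos(np.radians(t-p[1]))-h,[5.7,0]);print(n,f.x,f.fun.round(3))
E
```

```text
t 27.45 grasp theta -11.4 tilt -18.6 r 0.0475 yoff 0.0003 w [-4.6  0.9  1.2] needle 2.553 mm 8.17 n 1243 [146. 168.] q [-0.1   0.07 -0.22  1.99  0.21  
t 27.75 grasp theta -5.5 tilt -11.8 r 0.0477 yoff 0.0003 w 0-3.1  0.7  2.9] needle 2.549 mm 8.16 n 1222 [146. 168.] q [-0.08  0.14 -0.21  1.88  0.13  0
t 28.05 grasp theta 0.2 tilt -4.9 r 0.0477 yoff 0.0003 w 0.0.7  0.4  5.6] needle 2.543 mm 8.14 n 1130 [146. 168.] q [-0.07  0.23 -0.2   1.77  0.09  1.0
t 28.35 grasp theta 6.3 tilt 2.0 r 0.0477 yoff 0.0003 w 0.024 -0.1  7.2] needle 2.512 mm 8.04 n 1137 [146. 168.] q [-0.06  0.32 -0.19  1.65  0.05  1.21
theta [ 5.68386523 -4.76577733] [-0.013  0.015  0.     0.012 -0.014]
tilt [ 5.67160206 -4.60220498] [ 0.029 -0.028 -0.026  0.022  0.002]
```

```bash
for i in 1 2; do python3 -m crank '[-0.0129,0,0.0004,0,3.5,0,0.1,-0.0257,0,0.0016,0,7,0,0.1,-0.0257,0,0.0016,0,7,0,0.1]' 12 >/dev/null; python3 m.py ; done | cut -c1-60,70-160
```

```text
t 28.65 grasp theta -2.8 tilt -5.4 r 0.0473 yoff 0.0003 w 0.4.2  0.3 -5.5] needle 2.552 mm 8.17 n 1238 [146. 168.] q [-0.07  0.22 -0.2   1.78  0.09  1.
t 28.95 grasp theta -10.0 tilt -12.1 r 0.0469 yoff 0.0003 w [ 2.1  1.5 -2.6] needle 2.551 mm 8.16 n 1247 [146. 168.] q [-0.09  0.14 -0.21  1.89  0.14
```

```bash
python3 -m crank '[0,0,0,0,0,0,0.25,0,0,0,0,0,0,0.4,0,0,0,0,0,0,0.4,0,0,0,0,0,0,0.4]'; python3 m.py; python3 -m crank '[0,0,-0.037,0,0,0,0.4,0,0,-0.06,0,0,0,0.4,0,0,-0.06,0,0,0,0.4]'; python3 m.py pics/d7.png
python3 - <<'E'
from h import *
s=state();cv2.imwrite("pics/w3.png",capture("wrist"));a=capture("scene")
cv2.imwrite("pics/fin.png",np.hstack([cv2.imread("pics/d7.png"),cv2.resize(a[170:290,250:450],(500,300),interpolation=2)]))
E
```

```text
time_s: 29.33
ee_pos: [0.5263, 0.0887, 0.3208]
orientation: [3.108, -0.175, 0.322]
wrist_force: [-0.1, -0.1, 0.2]
width: 0.032
t 29.3333 grasp theta -9.2 tilt -11.8 r 0.0458 yoff 0.0000 w 0.032 F [-0.1 -0.1  0.2] needle 2.549 mm 8.16 n 1238 [146. 168.] q [-0.09  0.14 -0.2   1.89  0.14  0.93 -2.04]
time_s: 29.63
ee_pos: [0.5142, 0.0907, 0.3845]
orientation: [3.109, -0.174, 0.334]
wrist_force: [1.7, 0.4, 0.1]
width: 0.0348
t 29.6333 grasp theta -9.6 tilt -12.2 r 0.1108 yoff 0.0011 w 0.0348 F [1.7 0.4 0.1] needle 2.551 mm 8.16 n 1229 [146. 168.] q [-0.09  0.06 -0.21  1.84  0.11  1.05 -2.02]
```

View pics/fin.png

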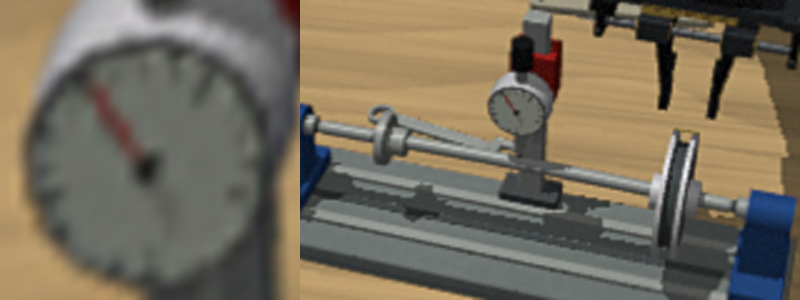

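View pics/w3.png

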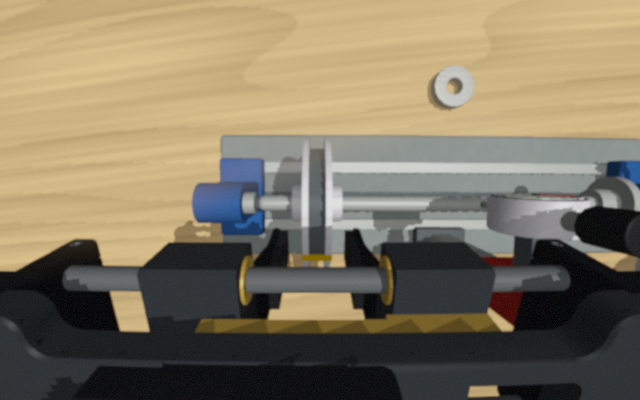

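Run:
```python
from h import *
from scipy.optimize import minimize_scalar
S2=dict(ee_pos=np.array([.56478558,.08343397,.3991758]),orientation=np.array([3.135,-.173,-.012]))
S3=state()
ex=np.array([np.cos(.1134),-np.sin(.1134),0])
for n,s in(("w2",S2),("w3",S3)):
    im=cv2.imread(f"pics/{n}.png");h=cv2.cvtColor(im,cv2.COLOR_BGR2HSV);m=cv2.inRange(h,(18,120,60),(35,255,255));m[:,:295]=0;m[:,340:]=0;m[:235]=0;m[266:]=0
    ys,xs=np.nonzero(m);uv=np.array([xs.mean(),ys.mean()]);print(n,len(xs),uv,(ys.min(),ys.max()))
    for r in(.058,.060):
        f=lambda t:np.array([.567,.084,.115])+r*(np.sin(np.radians(t))*ex+[0,0,np.cos(np.radians(t))])
        q=np.arange(-110,0,.5);e=[abs(proj("wrist",f(t),s)[1]-uv[1]) for t in q];i=np.argmin(e);print(r,q[i],e[i],[(t,proj("wrist",f(t),s).round(0)) for t in(-90,-60,-45,-30)])
```

```text
w2 80 [313.8375 251.9875] (np.int64(251), np.int64(253))
0.058 -76.0 0.032285364094548186 [(-90, array([315., 247.])), (-60, array([315., 254.])), (-45, array([315., 251.])), (-30, array([314., 243.]))]
0.06 -41.5 0.0196307447403683 [(-90, array([315., 249.])), (-60, array([315., 256.])), (-45, array([315., 253.])), (-30, array([314., 245.]))]
w3 204 [315.73039216 257.44607843] (np.int64(254), np.int64(261))
0.058 -105.5 0.025571341901070355 [(-90, array([316., 265.])), (-60, array([316., 267.])), (-45, array([316., 260.])), (-30, array([316., 248.]))]
0.06 -108.5 0.03902391457279464 [(-90, array([316., 267.])), (-60, array([316., 269.])), (-45, array([316., 263.])), (-30, array([316., 250.]))]
```

Run:
```python
from h import *
ex=np.array([np.cos(.1134),-np.sin(.1134),0])
cv2.imwrite("pics/top2.png",capture("top"))
f=lambda t,r=.0595:np.array([.567,.084,.115])+r*(np.sin(np.radians(t))*ex+[0,0,np.cos(np.radians(t))])
for n,cam,box in(("top","top",(195,230,230,255)),("top2","top",(195,230,230,255)),("scene","scene",(215,245,385,420)),("fs","scene",(215,245,385,420))):
    im=cv2.imread(f"pics/{n}.png") if n!="fs" else capture("scene")
    h=cv2.cvtColor(im,cv2.COLOR_BGR2HSV).astype(float);M=cv2.inRange(h.astype(np.uint8),(18,110,70),(34,255,255));w=np.zeros(M.shape);a,b,c,d=box;w[a:b,c:d]=M[a:b,c:d]*h[a:b,c:d,1]
    if w.sum()==0:print(n,"none");continue
    yy,xx=np.mgrid[:400,:640];uv=np.array([(w*xx).sum(),(w*yy).sum()])/w.sum()
    q=np.arange(-110,20,.5);e=[np.abs(proj(cam,f(t),)-uv)[1] for t in q];i=np.argmin(e);print(n,int((w>0).sum()),uv.round(1),"angle",q[i],round(e[i],2),proj(cam,f(q[i])).round(1))
```

```text
top 30 [241.9 215.7] angle -46.5 0.0 [241.7 215.7]
top2 8 [246.4 210.8] angle -32.5 0.07 [241.3 210.7]
scene 91 [400.4 228.2] angle 4.0 0.0 [401.7 228.2]
fs 68 [398.5 229. ] angle 6.5 0.02 [401.5 229. ]
```

```bash
python3 -m crank '[-0.04,0,-0.03,0,0,0,0.4,-0.08,0,-0.05,0,0,0,0.4,-0.12,0,-0.06,0,0,0,0.4,-0.12,0,-0.06,0,0,0,0.4]'
python3 - <<'E'
from h import *
ex=np.array([np.cos(.1134),-np.sin(.1134),0])
cv2.imwrite("pics/top3.png",capture("top"))
f=lambda t,r=.0595:np.array([.567,.084,.115])+r*(np.sin(np.radians(t))*ex+[0,0,np.cos(np.radians(t))])
for n in("top","top3"):
    im=cv2.imread(f"pics/{n}.png");h=cv2.cvtColor(im,cv2.COLOR_BGR2HSV);M=cv2.inRange(h,(18,110,70),(34,255,255))
    w=np.zeros(M.shape);w[195:230,230:255]=M[195:230,230:255]/255.*h[195:230,230:255,1]
    yy,xx=np.mgrid[:400,:640];uv=np.array([(w*xx).sum(),(w*yy).sum()])/w.sum()
    q=np.arange(-110,20,.5);e=[abs(proj("top",f(t))[1]-uv[1]) for t in q];print(n,int((w>0).sum()),uv.round(1),q[np.argmin(e)])
a,b=cv2.imread("pics/top.png"),cv2.imread("pics/top3.png")
z=lambda i:cv2.resize(i[170:280,190:460],None,fx=2.6,fy=2.6,interpolation=2)
cv2.imwrite("pics/t3.png",np.vstack([z(a),z(b)]))
print(needle()[:2])
E
```

```text
time_s: 30.22
ee_pos: [0.3808, 0.1055, 0.4134]
orientation: [3.108, -0.172, 0.322]
wrist_force: [1.8, 1.0, 0.2]
width: 0.0348
top 30 [241.9 215.7] -46.5
top3 30 [241.6 213.5] -40.0
(np.float64(2.5542554077340522), np.float64(8.173617304748968))
```

View pics/t3.png

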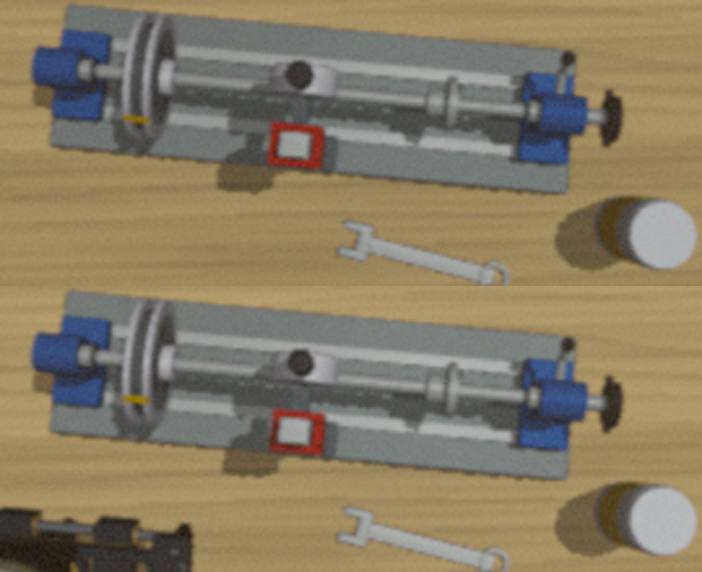

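```bash
python3 -c "
from workcell import *
print(close_job())"
```

```text
the job is handed in; nothing more can be done
None
```

The job is handed in, at about 30 s of the 72 s allowed. The shaft stands with its high spot under the plunger to within about 5°.

- **Indicator:** I pushed it down by the knob. The first push went too far, to about 10.3 mm, so I gripped the knob and drew it back up. It was left at needle 2.54 rad, which is 8.1 mm and half way in.
- **Turning:** I turned the pulley in light grips of 10–14 N through about one full turn. The plunger went from 8.1 mm down to about 3.3 mm at the low spot and back up to about 8.18 mm, never near the 16 mm stop. I then rocked it back and forth across the top to find the peak.
- **Last checks:** After release the plunger rests at 8.16–8.17 mm, against a fitted peak of about 8.18 mm. The last top view shows the wrench and can where they were, and the bearing looks undisturbed in the last wrist view. The gripper is clear of everything.
- **Where the checks disagreed:** The needle readings and the top-view yellow mark suggest the shaft is 4–5° past the peak. A rougher wrist-view estimate put the mark up to about 5° the other way. The hand-angle tally also drifted, with a few degrees of slip or backlash per grip. I set the peak from needle readings near the top, and did not correct the last few degrees because the backlash was as large as the error.

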